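# Back the indexing wheel off one notch

### The arm

A 6-joint arm with a two-finger parallel gripper is mounted at the origin on the work surface; the furniture and walls round the work are solid. World frame = base frame: x ahead of the robot, y to its left, z up, the work surface at z = 0. Lengths are in m, angles in rad, forces in N, time in s.
With the tool pointing down it reaches from about 0.325 to 0.875 m from the base axis. Payload 4.4 kg.
Tool frame: the origin (TCP) lies between the finger pads; the fingertips stand 25 mm ahead of it and the grasp point (between the pads) lies 6 mm ahead of it; z points along the fingers, y is the line along which they close (so a half turn about z gives the same grasp; the last joint's range is limited). The gripper opens to 85 mm and grips with 20 to 120 N. Pads are 22 mm wide; open, the fingers measure 114 mm over their backs; the gripper's body (76 mm by 85 mm) begins 54 mm behind the grasp point. The pads swing forward as they close: fully open they stand 13 mm farther back than shut.
Start: joints at [-1.276, 0.207, 1.542, -0, 1.393, -0.15], TCP at [0.248, -0.519, 0.256] pointing down, gripper open.
Joint ranges: [-2.73, 2.73], [-0.86, 2.22], [0.23, 2.46], [-1.11, 4.25], [0.08, 2.63], [-2.82, 2.82]. Speed limits (rad/s): [2.79, 2.79, 3.14, 3.14, 3.14, 3.14].

### API

Orientations are given as a 3x3 rotation matrix whose columns are the frame's x, y, z axes.
In Python, from bench import arm gives the robot as it stands.
- The arm moves only by the tool move_arm, never from a script. Its argument "plan" is a list of rows, each a list of 3 entries, a list of its own where there are three numbers: the shift along the tool's x, y, z in cm, then the turn, a rotation vector about the tool's x, y, z in degrees, then the finger opening in cm, from 0 to 8.54. A call has 1 to 12 rows; each row shifts and turns the commanded pose from where the row before left it, along the tool's axes as they then stand; what a row does not reach is not made up. A row lasts 1/10 s, in which the tool goes at most 50 mm and 8.59 degrees, less where a joint would pass 70% of its speed; a pose out of reach is approached as far as the arm can. A call with a gripper value outside its range is refused whole. The fingers move at their own pace and stop on an object; "force" is the grip in N (left out, the last holds). Time passes only in rows, so rows that do not move let the fingers close. It gives the time, the measured TCP pose, the force, the opening and the grip force at its end, in the units of the state.
- arm.observe(): the state, without advancing time (a new reading comes with each control period).
- arm.read_camera(name): name is "scene" or "top"; returns a dict with "frame" (400x640x3 uint8, red, green, blue), "fx", "fy", "cx", "cy" (pixels), "distortion" ([k1, k2, p1, p2, k3] as OpenCV has them; the pictures are not rectified), "position" and "rotation" of the camera in the world. Camera axes: x right, y down, z forward; pixel columns grow to the right and rows downward; lengths in m; the calibration is good to about 2 mm. A picture is of the moment at which its call begins. There is no depth.
- arm.close_job(): hands the job in; it is judged then, once.
The state is a dict: "time": time; "q": joint angles; "dq": joint speeds; "tau": joint torques, N m; "ee_pos": TCP position; "tool_rot": TCP orientation; "force": force on the tool from outside, world axes, zero at the start; "wrist_torque": the same for the moment, N m; "width": opening from 0.0 (shut) to 1.0 (fully open); "finger_force": force on a finger pad.
Only numpy, scipy, OpenCV 4.12 (cv2) and the standard library are available. Lean on these libraries where they do the work, as an engineer would, in place of code of your own. Each camera call takes 0.05 s, during which the arm holds its last target. There are 200 camera calls.

### The job

The copper beaker on the indexing stand was clicked one division too far, so back the wheel off by one notch: with a fingertip lift the ratchet pawl by its thumb lever and push it over until it lies back by itself, push the ball-ended spoke at the top of the wheel to the right by one notch, then tip the pawl forward again so that it drops fully into that next notch. Push gently, grasp nothing, do not click the wheel forward or past the next notch, and leave the loose cup, punch and tin where they are.

Things in the scene. Friction and masses are not known exactly. Their poses are not given: they have to be found in the camera images.
- index_stand: Cast-iron indexing stand bolted to the bench, turned 0 to 0.55 rad clockwise from facing the robot. Origin: on the bench under the wheel's middle. Axes (used by all entries here): x along the spindle, away from the robot; y left along the wheel plane x = 0; z up. Base 101 x 140 mm, 23 mm high. The casting behind the wheel starts at x = 18 mm (bosses 6 mm) and rises to z = 163 mm at the pawl pivot.
- wheel_hub (a point): Point on the spindle axis in the wheel plane, 90 mm above the bench. The upright ratchet wheel is 12 mm thick, with 12 saw teeth, 116 mm over the tips and 98 mm at the roots; in front of it a hub carries three spokes with black ball ends, 120 degrees apart.
- pawl_pivot (a point): Axis of the pawl's pivot pin in the wheel plane, parallel to the spindle: 50 mm right (-y) of the spindle, 151 mm above the bench. The pawl is 12 mm thick, with its nose left of the pin and its top 8 mm above the pin's axis when down; the nose is 50 mm from the pin and meets the wheel at its top; a tail weight reaches 41 mm right of the pin.
- thumb_lever (a point): Centre of the freely turning sleeve (12 mm thick, 31 mm long along x) at the end of the pawl's thumb lever, a 5 mm thick bar that runs straight out from the pivot; it swings round the pivot at 74 mm radius. Pawl down: 43.5 mm left (+y) of the pivot and 60 mm above it (211 mm above the bench). Pawl laid back: as far to the right (-y) of the pivot, at the same height.
- top_ball (a point): Centre of the black ball (20 mm diameter) on the spoke at the wheel's top, at x = -46 mm, 70 mm from the spindle axis. At wheel value 0 it is 18 mm left (+y) of the spindle and 67.6 mm above it (158 mm above the bench); one notch back it is 18 mm right of the spindle at the same height. Pushing it right (-y) backs the wheel off. The spoke is 9 mm thick.
- ratchet_wheel (a joint): Wheel turn, rad, growing as it is backed off (clockwise seen from the robot, top to the right). Start -0.07 to -0.01; with the pawl down it is blocked at 0. One notch = 0.524. Stays where left; about 2 N at the ball moves it. Pawl drops fully into the next notch at 0.32 to 0.52; landed on a tooth's slope (0.05 to 0.3), it drops in as the wheel is backed on until blocked at 0.52.
- pawl (a joint): Lift of the pawl, rad: 0 = fully down, nose in a notch; 1.257 = laid back to the right on its stop, where it stays by its own weight. Plain gravity pawl, 0.135 kg, no spring: it balances at about 0.82; beyond that it falls back, below that it falls to the wheel.
- spare_cup_mid (a point): Copper cup, 57 mm wide, 44 mm high, standing loose behind the stand, right of the beaker; centre, half-way up. Leave it alone.
- punch_mid (a point): Steel punch, 115 mm long, 12 mm thick, lying loose behind the stand; its middle. Leave it alone.
- tin_mid (a point): Flat round polish tin, 66 mm wide, 26 mm high, loose behind the stand under the beaker; centre. Leave it alone.

How it is judged:
By the outcome, as a careful person would: the job done as asked, in the order asked, and still so for the second after the job is handed in, with the robot touching nothing.
It also fails if it takes over 48 s, if anything falls off the work surface, if the arm or the gripper's body presses on something with over 40 N, if the wrist force passes 120 N, or if a joint passes its speed limit or range.

## Working session

There is one attempt and no reset: what is moved stays moved. The work goes in short steps, Python scripts to look and compute and a tool call to move; the robot and the scene stay as the last step left them, time stands still between calls to the robot, and variables do not carry over. Pictures are saved under pics/ and viewed, at most 10 in all, crops included, and the job is handed in when it is done.

Besides the shell and the picture viewer there is one more tool, called after "Request:" as name([rows], argument=value, ...), one row to a line, values as JSON. move_arm: Moves the arm, as the interface text tells. Its arguments: {"type":"object","properties":{"plan":{"type":"array","items":{"type":"array"}},"force":{"type":"number"}},"required":["plan"]}

```bash
ls; mkdir -p pics
python3 - <<'E'
from bench import arm
import cv2
for n in("scene","top"):
    c=arm.read_camera(n); cv2.imwrite(f"pics/{n}0.png",c["frame"][:,:,::-1])
    print(n,c["fx"],c["fy"],c["cx"],c["cy"],c["distortion"],c["position"],c["rotation"])
print(arm.observe())
E
```

```text
pics
scene 387.4167343974375 387.4167343974375 322.5464693799772 206.00984097708275 [0.00836663 0.         0.         0.         0.        ] [0.30906952 0.50750713 0.78276428] [[-0.84297555 -0.42102486  0.3348586 ]
 [-0.53786621  0.64853677 -0.53860931]
 [ 0.00959979 -0.63414361 -0.77315569]]
top 480.1202967473118 480.1202967473118 329.8840099018188 202.08525728611374 [-0.07038947  0.          0.          0.          0.        ] [0.4072281  0.04448221 0.97764345] [[-1.11381497e-01 -9.66763383e-01  2.30136314e-01]
 [-9.93777588e-01  1.08233330e-01 -2.62992598e-02]
 [ 5.16741664e-04 -2.31633562e-01 -9.72802974e-01]]
{'time': 0.1, 'q': array([-1.27550577e+00,  2.07373691e-01,  1.54285600e+00,  6.38560865e-06,
        1.39349079e+00, -1.50490843e-01]), 'dq': array([ 0.00109444, -0.00011812, -0.00241218,  0.00061039,  0.00015997,
        0.0003222 ]), 'tau': array([-5.09295842e-04, -3.84091365e+01, -2.92547679e+01, -1.52953130e-04,
        4.90139733e-03, -1.95526343e-05]), 'ee_pos': array([ 0.24772404, -0.51818173,  0.25519843]), 'tool_rot': array([[ 9.02274618e-01,  4.31161382e-01, -6.13219762e-04],
       [ 4.31161695e-01, -9.02272376e-01,  2.03755085e-03],
       [ 3.25221987e-04, -2.10282729e-03, -9.99997736e-01]]), 'force': array([ 0.0145719 , -0.08684208,  0.05277474]), 'wrist_torque': array([0.0098148 , 0.02178573, 0.00739972]), 'finger_force': 0.0, 'width': 1.0011439288156092}
```

View pics/scene0.png

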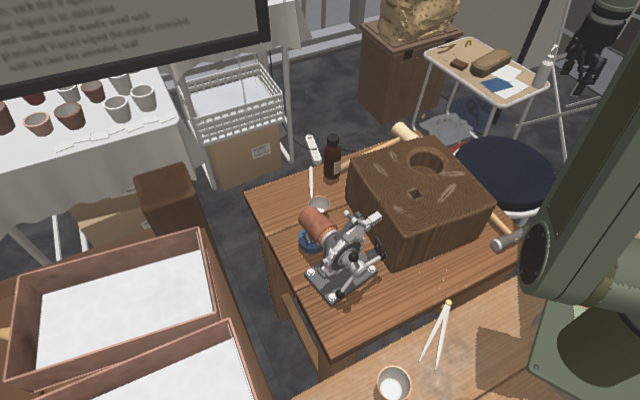

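View pics/top0.png

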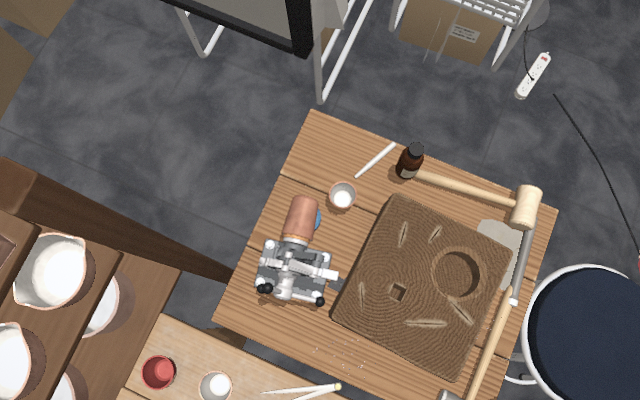

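The scene view shows the stand at about (345,260) and the top view shows it at about (295,270). I'll enlarge both next.

Run:
```python
import cv2,numpy as np
a=cv2.imread("pics/scene0.png")[190:310,290:400]; b=cv2.imread("pics/top0.png")[185:315,245:350]
a=cv2.resize(a,(400,436),interpolation=2);b=cv2.resize(b,(400,495),interpolation=2)
o=np.zeros((495,800,3),np.uint8);o[:436,:400]=a;o[:,400:]=b
cv2.imwrite("pics/z0.png",o)
```

```text
(no output)
```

View pics/z0.png

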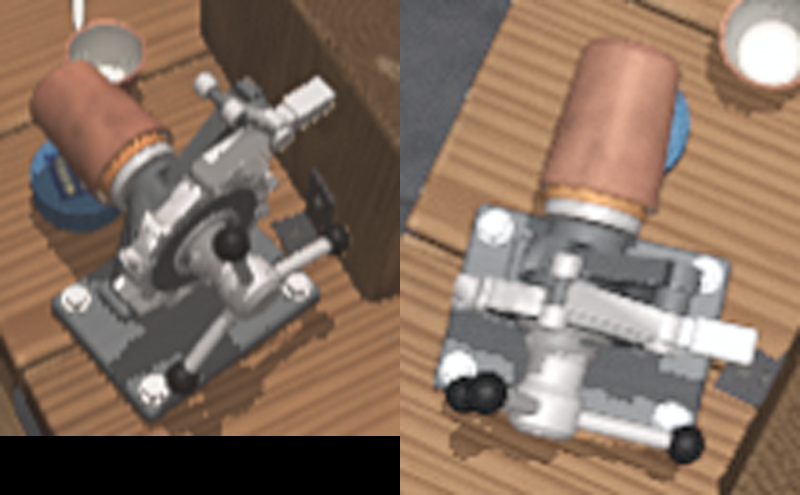

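The crops show the top ball at about scene (354,257) and top (267,288). The right ball is at about (383,255) and (320,301), and the lower-left ball at about (340,294). The sleeve is at about scene (351,217) and top (289,260). I'll fit the stand pose from these.

```bash
cat > h.py <<'E'
import cv2,numpy as np
from scipy.optimize import least_squares
def proj(c,P):
    R=np.array(c["rotation"]).T; t=-R@np.array(c["position"])
    K=np.array([[c["fx"],0,c["cx"]],[0,c["fy"],c["cy"]],[0,0,1.]])
    return cv2.projectPoints(np.atleast_2d(P).astype(float),cv2.Rodrigues(R)[0],t,K,np.array(c["distortion"]))[0][:,0]
def Rz(a): return np.array([[np.cos(a),-np.sin(a),0],[np.sin(a),np.cos(a),0],[0,0,1]])
def W(s,P): return np.atleast_2d(P)@Rz(s[2]).T+[s[0],s[1],0]
def ball(w,k): a=.26-w+k*2*np.pi/3; return [-.046,.07*np.sin(a),.09+.07*np.cos(a)]
def sleeve(p): a=np.arctan2(.0435,.06)-p; return [0,-.05+.074*np.sin(a),.151+.074*np.cos(a)]
E
python3 - <<'E'
from bench import arm
from h import *
S,T=arm.read_camera("scene"),arm.read_camera("top")
g=cv2.cvtColor(S["frame"],cv2.COLOR_RGB2GRAY);gt=cv2.cvtColor(T["frame"],cv2.COLOR_RGB2GRAY)
def cen(g,x,y,r=6,th=45):
    p=g[y-r:y+r+1,x-r:x+r+1]; n,l,st,ce=cv2.connectedComponentsWithStats((p<th).astype(np.uint8))
    i=1+np.argmin(np.hypot(*(ce[1:]-r).T)); return ce[i]+[x-r,y-r],st[i,4]
s=[cen(g,354,257),cen(g,383,255),cen(g,340,294)]; t=[cen(gt,268,288),cen(gt,320,301)]
print(s,t)
ps=np.array([a[0] for a in s]); pt=np.array([t[1][0],[267.8,287.9]])
def model(v):
    B=W(v[:3],[ball(v[3],0),ball(v[3],-1),ball(v[3],1),sleeve(0)])
    return np.vstack([proj(S,B),proj(T,B[[1,0,3]])])
obs=np.vstack([ps,[[351,216.7]],pt,[[288.8,260]]])
f=least_squares(lambda v:(model(v)-obs).ravel(),[.45,.1,-.2,-.04])
print(f.x);print((model(f.x)-obs).round(1))
v=f.x
for n,P in dict(hub=[0,0,.09],pivot=[0,-.05,.151],sleeve=sleeve(0),back=sleeve(1.257),ball=ball(v[3],0),ball1=ball(.52,0)).items(): 
    w=W(v,P); print(n,w.round(4),proj(S,w).round(1),proj(T,w).round(1))
E
```

```text
[(array([352.68, 258.2 ]), np.int32(25)), (array([383.        , 257.72727273]), np.int32(11)), (array([339.52173913, 295.13043478]), np.int32(23))] [(array([266.625  , 288.21875]), np.int32(64)), (array([319.76190476, 301.73809524]), np.int32(42))]
[ 0.50084349  0.10851951 -0.3614966  -0.04068184]
[[ 0.5 -1.6]
 [-0.5 -1.7]
 [-0.2 -2. ]
 [-0.2  0.1]
 [-0.6  0.7]
 [-0.6 -0.1]
 [-1.6  2. ]]
hub [[0.5008 0.1085 0.09  ]] [[344.6 253.5]] [[289.5 268.3]]
pivot [[0.4832 0.0618 0.151 ]] [[365.4 224.8]] [[314.7 272.1]]
sleeve [[0.4985 0.1024 0.2109]] [[350.8 216.8]] [[287.2 262. ]]
back [[0.4677 0.021  0.2108]] [[385.2 196. ]] [[340.1 275.6]]
ball [[0.4651 0.1442 0.1569]] [[353.2 256.6]] [[267.2 287.8]]
ball1 [[0.4515 0.108  0.1576]] [[368.7 246.2]] [[289.3 293.5]]
```

Request:
move_arm([
  [[0,0,-1],[0,0,-7.3],0],
  [[0,0,-1],[0,0,-7.3],0],
  [[0,0,-1],[0,0,-7.3],0],
  [[0,0,-1],[0,0,-7.3],0],
  [[0,0,-1],[0,0,-7.3],0],
  [[0,0,-1],[0,0,-7.3],0],
])

```text
time: 0.8
ee_pos: [0.2479, -0.5186, 0.3163]
tool_rot: [[0.348, 0.938, -0.0], [0.938, -0.348, 0.001], [0.001, -0.0, -1.0]]
force: [0.7, 0.6, 0.2]
width: 0.004
finger_force: 0.0
```

```bash
cat >> h.py <<'E'
V=[0.50084,0.10852,-0.3615]
def where(o):
    p=Rz(V[2]).T@(np.array(o["ee_pos"])-[V[0],V[1],0]); R=Rz(V[2]).T@np.array(o["tool_rot"])
    print("t",round(o["time"],2),"stand mm",(p*1000).round(1),"rot",R.round(3).tolist(),"F",(Rz(V[2]).T@np.array(o["force"])).round(1),"w",round(o["width"],2)); return p
E
python3 - <<'E'
from bench import arm
from h import *
S,T=arm.read_camera("scene"),arm.read_camera("top")
where(arm.observe())
E
```

```text
t 0.9 stand mm [ -14.2 -676.8  317.8] rot [[-0.001, 1.0, 0.002], [1.0, 0.001, -0.002], [-0.002, 0.002, -1.0]] F [-0.1 -0.4  1.4] w 0.0
```

Request:
move_arm([
  [[2.5,0,0],[0,0,0],0],
  [[4.5,0.1,0],[0,0,0],0],
  [[4.5,0.1,0],[0,0,0],0],
  [[4.5,0.1,0],[0,0,0],0],
  [[4.5,0.1,0],[0,0,0],0],
  [[4.5,0.1,0],[0,0,0],0],
  [[4.5,0.1,0],[0,0,0],0],
  [[4.5,0.1,0],[0,0,0],0],
  [[4.5,0.1,0],[0,0,0],0],
  [[4.5,0.1,0],[0,0,0],0],
  [[4.5,0.1,0],[0,0,0],0],
  [[4.5,0.1,0],[0,0,0],0],
])

```text
time: 2.1
ee_pos: [0.4417, -0.0342, 0.3157]
tool_rot: [[0.356, 0.935, -0.0], [0.935, -0.356, -0.0], [-0.0, -0.0, -1.0]]
force: [0.8, 0.3, 0.8]
width: 0.0
finger_force: 0.0
```

Run:
```python
from bench import arm
from h import *
where(arm.observe())
```

```text
t 2.1 stand mm [  -4.8 -154.4  315.7] rot [[0.002, 1.0, -0.0], [1.0, -0.002, -0.0], [-0.0, -0.0, -1.0]] F [0.6 0.6 0.8] w 0.0
```

Request:
move_arm([
  [[4.5,0.3,0],[0,0,0],0],
  [[4.5,0,0],[0,0,0],0],
  [[4.5,0,0],[0,0,0],0],
  [[4,0,0],[0,0,0],0],
  [[2.5,0,0],[0,0,0],0],
  [[0,0,3],[0,0,0],0],
  [[0,0,3],[0,0,0],0],
  [[0,0,2],[0,0,0],0],
  [[0,0,1],[0,0,0],0],
  [[0,0,0],[0,0,0],0],
])

```text
time: 3.1
ee_pos: [0.5136, 0.1498, 0.2241]
tool_rot: [[0.354, 0.935, -0.004], [0.935, -0.354, -0.001], [-0.002, -0.004, -1.0]]
force: [0.8, 0.8, -0.4]
width: 0.004
finger_force: 0.0
```

```bash
cat > look.py <<'E'
import sys
from bench import arm
from h import *
S,T=arm.read_camera("scene"),arm.read_camera("top"); p=where(arm.observe())
tip=W(V,p-[0,0,.025]); print(proj(S,tip).round(1),proj(T,tip).round(1))
a=S["frame"][150:300,290:430,::-1]; b=T["frame"][185:335,235:375,::-1]
cv2.imwrite(f"pics/{sys.argv[1]}.png",cv2.resize(np.hstack([a,b]),(800,429),interpolation=2))
E
python3 look.py z1
```

```text
t 3.2 stand mm [ -0.9  43.9 227. ] rot [[0.0, 1.0, 0.001], [1.0, -0.0, 0.001], [0.001, 0.001, -1.0]] F [-0.5  0.2  0.1] w -0.0
[[329.5 233. ]] [[257.6 255.4]]
```

View pics/z1.png

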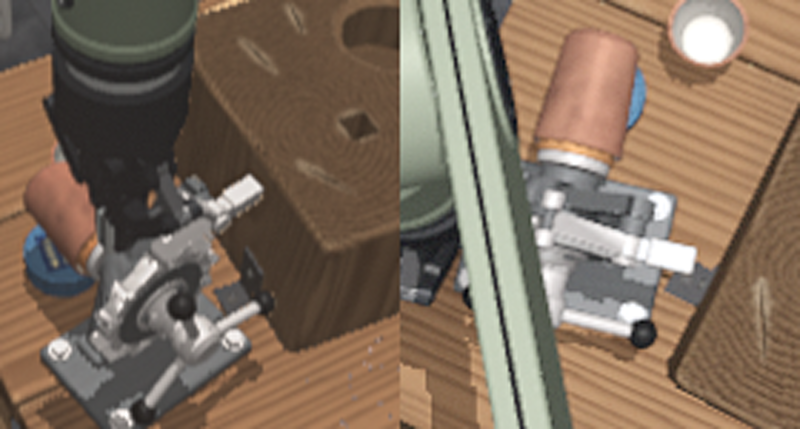

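Request:
move_arm([
  [[-1.5,0.1,0],[0,0,0],0],
  [[-1,0,0],[0,0,0],0],
  [[-0.5,0,0],[0,0,0],0],
  [[-0.5,0,0],[0,0,0],0],
  [[-0.5,0,0],[0,0,0],0],
  [[-0.5,0,0],[0,0,0],0],
  [[-0.5,0,0],[0,0,0],0],
  [[-0.5,0,0],[0,0,0],0],
])

```text
time: 4.0
ee_pos: [0.4964, 0.0978, 0.2263]
tool_rot: [[0.353, 0.936, -0.0], [0.936, -0.353, -0.0], [-0.0, -0.0, -1.0]]
force: [-0.2, 0.7, 0.7]
width: -0.002
finger_force: 0.1
```

```bash
python3 look.py z2
```

```text
t 4.1 stand mm [ -0.4 -11.8 226.2] rot [[-0.0, 1.0, -0.0], [1.0, 0.0, -0.0], [-0.0, -0.0, -1.0]] F [-0.1  0.3  0. ] w -0.0
[[352.7 218.8]] [[290.8 263.7]]
```

View pics/z2.png

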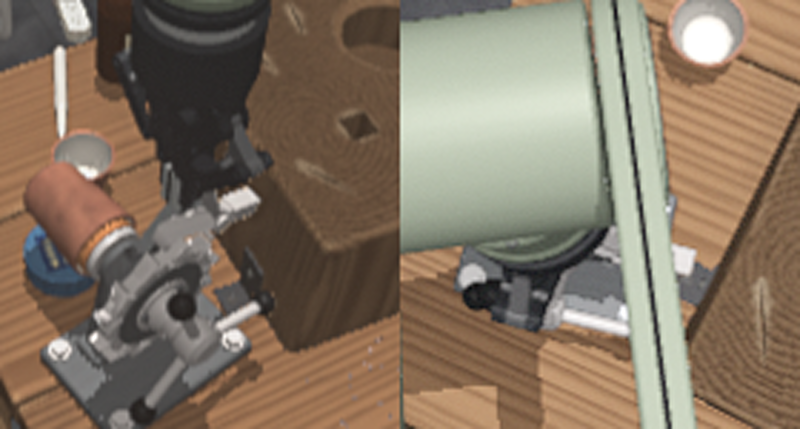

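The pawl's tail has dropped slightly, so the pawl is lifting, and the ball hasn't moved. I'll keep pushing.

Request:
move_arm([
  [[-0.6,0,0],[0,0,0],0],
  [[-0.6,0,0],[0,0,0],0],
  [[-0.6,0,0],[0,0,0],0],
  [[-0.6,0,0],[0,0,0],0],
  [[-0.6,0,0],[0,0,0],0],
  [[-0.6,0,0],[0,0,0],0],
  [[-0.6,0,0],[0,0,0],0],
  [[-0.5,0,0],[0,0,0],0],
  [[-0.5,0,0],[0,0,0],0],
  [[-0.5,0,0],[0,0,0],0],
  [[-0.5,0,0],[0,0,0],0],
  [[-0.5,0,0],[0,0,0],0],
])

```text
time: 5.3
ee_pos: [0.4741, 0.0384, 0.2268]
tool_rot: [[0.354, 0.935, 0.004], [0.935, -0.354, 0.009], [0.01, 0.001, -1.0]]
force: [5.5, 17.4, -0.3]
width: 0.002
finger_force: 7.5
```

Request:
move_arm([
  [[0,0,0],[0,0,0],0],
  [[0,0,0],[0,0,0],0],
  [[3,0,-1],[0,0,0],0],
  [[4,0,-2],[0,0,0],0],
  [[4,0,0],[0,0,0],0],
  [[3,0,0],[0,0,0],0],
  [[0,0,0],[0,0,0],0],
])

```text
time: 6.0
ee_pos: [0.5231, 0.1693, 0.2565]
tool_rot: [[0.349, 0.937, 0.001], [0.937, -0.349, 0.001], [0.002, 0.001, -1.0]]
force: [0.7, 0.0, 0.6]
width: 0.001
finger_force: 0.0
```

```bash
python3 look.py z3
```

```text
t 6.1 stand mm [ -0.7  61.8 255.9] rot [[-0.002, 1.0, -0.001], [1.0, 0.002, -0.001], [-0.001, -0.001, -1.0]] F [-0.6  0.1  0.3] w -0.0
[[321.7 228.3]] [[244.  250.1]]
```

View pics/z3.png

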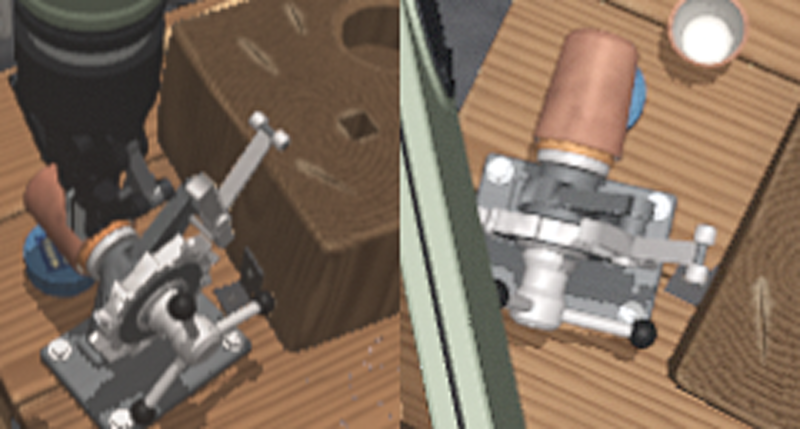

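The pawl lies back on its stop with the sleeve at top pixel (341,273), as predicted, and the top ball hasn't moved. Next I'll go to the left of the top ball.

Request:
move_arm([
  [[0,-2.5,0],[0,0,0],0],
  [[0,-2,1],[0,0,0],0],
  [[0,0,3],[0,0,0],0],
  [[0,0,3],[0,0,0],0],
  [[0,0,1.3],[0,0,0],0],
  [[-1,0,0],[0,0,0],0],
  [[-0.5,0,0],[0,0,0],0],
  [[-0.5,0,0],[0,0,0],0],
  [[-0.5,0,0],[0,0,0],0],
  [[-0.5,0,0],[0,0,0],0],
  [[0,0,0],[0,0,0],0],
])

```text
time: 7.2
ee_pos: [0.4703, 0.1539, 0.1744]
tool_rot: [[0.353, 0.936, 0.002], [0.936, -0.353, 0.0], [0.001, 0.002, -1.0]]
force: [0.1, 2.3, 1.6]
width: 0.0
finger_force: 0.9
```

```bash
cat > wheel.py <<'E'
from bench import arm
from h import *
S=arm.read_camera("scene"); where(arm.observe())
g=cv2.cvtColor(S["frame"],cv2.COLOR_RGB2GRAY)
v=cv2.undistortPoints  # unused
for k,n in((0,"top"),(-1,"right"),(1,"low")):
  for w in(-.04,.1,.2,.3,.4,.5):
    q=proj(S,W(V,ball(w,k)))[0]+[0,1.7]
    x,y=q.round().astype(int); print(n,w,q.round(1),"dark",int((g[y-2:y+3,x-2:x+3]<50).sum()))
E
sed -i '/unused/d' wheel.py; python3 wheel.py
python3 - <<'E'
from h import *
from bench import arm
S,T=arm.read_camera("scene"),arm.read_camera("top")
r=least_squares(lambda P:np.r_[(proj(S,P)-[403.8,236.8]).ravel(),(proj(T,P)-[331.3,316]).ravel()],[.45,0,.1]); print("block corner",r.x,r.fun)
E
```

```text
t 7.25 stand mm [-44.8  31.7 174. ] rot [[-0.001, 1.0, 0.002], [1.0, 0.001, 0.001], [0.001, 0.002, -1.0]] F [0.7 2.6 1.2] w -0.0
top -0.04 [353.2 258.3] dark 25
top 0.1 [357.2 255.1] dark 20
top 0.2 [360. 253.] dark 11
top 0.3 [362.8 251.2] dark 4
top 0.4 [365.5 249.5] dark 0
top 0.5 [368.2 248.1] dark 0
right -0.04 [382.5 257.7] dark 15
right 0.1 [381.  260.7] dark 12
right 0.2 [379.6 262.9] dark 5
right 0.3 [378.1 265.2] dark 0
right 0.4 [376.4 267.5] dark 0
right 0.5 [374.6 269.8] dark 0
low -0.04 [339.3 294.9] dark 21
low 0.1 [336.9 295. ] dark 24
low 0.2 [335.5 294.9] dark 18
low 0.3 [334.2 294.5] dark 15
low 0.4 [333.2 293.8] dark 10
low 0.5 [332.4 292.9] dark 5
block corner [0.4064562  0.04159517 0.14452168] [-0.25940494 -0.07670504  0.07374258  0.21820212]
```

Request:
move_arm([
  [[-0.4,0,0],[0,0,0],0],
  [[-0.4,0,0],[0,0,0],0],
  [[-0.4,0,0],[0,0,0],0],
  [[-0.3,0,0],[0,0,0],0],
  [[-0.3,0,0],[0,0,0],0],
  [[0,0,0],[0,0,0],0],
])

```text
time: 7.95
ee_pos: [0.4628, 0.1367, 0.173]
tool_rot: [[0.353, 0.936, -0.001], [0.936, -0.353, -0.001], [-0.001, -0.001, -1.0]]
force: [-0.0, 0.7, 0.7]
width: -0.002
finger_force: 0.3
```

```bash
python3 wheel.py; python3 look.py z4
```

```text
t 8.0 stand mm [-45.6  12.9 172.9] rot [[-0.001, 1.0, -0.001], [1.0, 0.001, -0.001], [-0.001, -0.001, -1.0]] F [ 0.8 -0.4 -0.1] w -0.0
top -0.04 [353.2 258.3] dark 2
top 0.1 [357.2 255.1] dark 15
top 0.2 [360. 253.] dark 25
top 0.3 [362.8 251.2] dark 22
top 0.4 [365.5 249.5] dark 18
top 0.5 [368.2 248.1] dark 15
right -0.04 [382.5 257.7] dark 0
right 0.1 [381.  260.7] dark 1
right 0.2 [379.6 262.9] dark 9
right 0.3 [378.1 265.2] dark 16
right 0.4 [376.4 267.5] dark 10
right 0.5 [374.6 269.8] dark 4
low -0.04 [339.3 294.9] dark 6
low 0.1 [336.9 295. ] dark 14
low 0.2 [335.5 294.9] dark 21
low 0.3 [334.2 294.5] dark 24
low 0.4 [333.2 293.8] dark 23
low 0.5 [332.4 292.9] dark 23
t 8.1 stand mm [-45.8  13.  172.7] rot [[-0.001, 1.0, -0.001], [1.0, 0.001, -0.002], [-0.002, -0.001, -1.0]] F [-0.2  0.  -0. ] w -0.0
[[355.9 257.1]] [[272.3 289.1]]
```

View pics/z4.png

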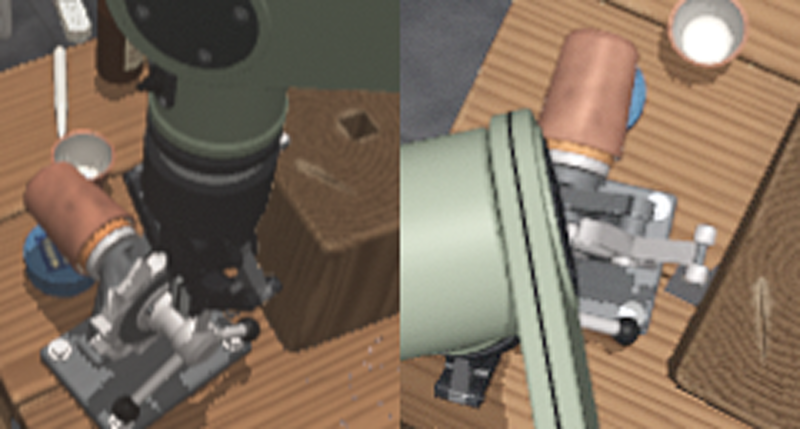

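```bash
cat > wc.py <<'E'
from bench import arm
from h import *
S,T=arm.read_camera("scene"),arm.read_camera("top"); where(arm.observe())
for c,off,th,ks in((S,[-.3,1.7],45,(-1,1,0)),(T,[0,0],45,(-1,))):
  g=cv2.cvtColor(c["frame"],cv2.COLOR_RGB2GRAY)
  for k in ks:
    x,y=proj(c,W(V,ball(.35,k)))[0].round().astype(int); r=7
    n,l,st,ce=cv2.connectedComponentsWithStats((g[y-r:y+r+1,x-r:x+r+1]<th).astype(np.uint8))
    i=1+np.argmax(st[1:,4]); m=ce[i]+[x-r,y-r]
    ws=np.linspace(-.1,.7,161); d=[np.hypot(*(proj(c,W(V,ball(w,k)))[0]+off-m)) for w in ws]
    j=np.argmin(d); print(k,m.round(1),st[i,4],"w",ws[j].round(3),"resid",round(d[j],2))
E
python3 wc.py
```

```text
t 8.2 stand mm [-45.8  13.2 172.8] rot [[-0.001, 1.0, -0.001], [1.0, 0.001, -0.001], [-0.001, -0.001, -1.0]] F [-0.5 -0.7  0.8] w 0.0
-1 [377.9 266.3] 14 w 0.33 resid 0.73
1 [333.8 293.1] 47 w 0.375 resid 1.15
0 [362.6 249.5] 144 w 0.33 resid 1.35
-1 [314.3 300.7] 30 w 0.335 resid 0.73
```

Request:
move_arm([
  [[-0.3,0,0],[0,0,0],0],
  [[-0.2,0,0],[0,0,0],0],
  [[0,0,0],[0,0,0],0],
  [[1.5,0,0],[0,0,0],0],
  [[2,0,0],[0,0,0],0],
  [[0,0,-3],[0,0,0],0],
  [[0,0,-4],[0,0,0],0],
  [[0,0,-4],[0,0,0],0],
  [[0,0,0],[0,0,0],0],
])

```text
time: 9.1
ee_pos: [0.478, 0.1669, 0.2906]
tool_rot: [[0.352, 0.936, 0.014], [0.936, -0.352, 0.002], [0.007, 0.012, -1.0]]
force: [0.9, -0.1, 0.2]
width: -0.003
finger_force: 0.0
```

```bash
python3 wc.py
```

```text
t 9.2 stand mm [-44.7  44.7 284.8] rot [[-0.001, 1.0, 0.003], [1.0, 0.001, 0.001], [0.001, 0.003, -1.0]] F [ 0.2  0.5 -0.6] w -0.0
-1 [376.8 267.7] 13 w 0.39 resid 0.7
1 [332.8 293.2] 30 w 0.44 resid 0.43
0 [366.  248.2] 37 w 0.445 resid 0.8
-1 [312.9 300.4] 32 w 0.405 resid 0.74
```

Request:
move_arm([
  [[-2.5,1.5,0],[0,0,0],0],
  [[-4,1.5,0],[0,0,0],0],
  [[-4,1.5,0],[0,0,0],0],
  [[-4,0,0],[0,0,0],0],
  [[-3,0,0],[0,0,0],0],
  [[0,0,0],[0,0,0],0],
  [[0,0,2],[0,0,0],0],
  [[0,0,2],[0,0,0],0],
  [[0,0,1.5],[0,0,0],0],
  [[0,0,0],[0,0,0],0],
])

```text
time: 10.2
ee_pos: [0.4518, -0.0128, 0.2245]
tool_rot: [[0.352, 0.936, -0.008], [0.936, -0.352, 0.002], [-0.001, -0.008, -1.0]]
force: [0.0, -0.1, 0.5]
width: -0.0
finger_force: 0.0
```

```bash
python3 look.py z5
```

```text
t 10.3 stand mm [  -0.8 -130.6  227.4] rot [[-0.002, 1.0, -0.002], [1.0, 0.002, -0.0], [-0.0, -0.002, -1.0]] F [-0.1  0.2 -0. ] w -0.0
[[398.6 190.7]] [[362.3 282.2]]
```

View pics/z5.png

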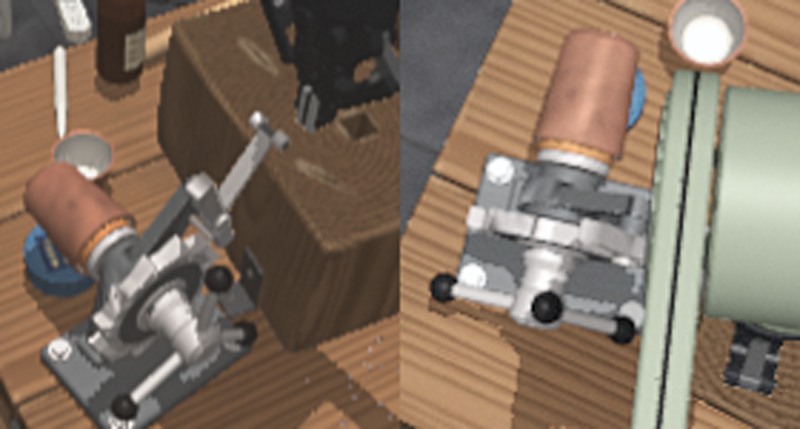

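The wheel has turned one notch, with the top ball now at top-view crop (545,307). The pawl is still laid back and the fingertip is to the right of the sleeve. Now I'll tip the pawl forward.

Request:
move_arm([
  [[1,0,0],[0,0,0],0],
  [[0.5,0,0],[0,0,0],0],
  [[0.5,0,0],[0,0,0],0],
  [[0.5,0,0],[0,0,0],0],
  [[0.5,0,0],[0,0,0],0],
  [[0.5,0,0],[0,0,0],0],
  [[0.5,0,0],[0,0,0],0],
  [[0.5,0,0],[0,0,0],0],
  [[0.5,0,0],[0,0,0],0],
  [[0.5,0,0],[0,0,0],0],
  [[0.4,0,0],[0,0,0],0],
  [[0,0,0],[0,0,0],0],
])

```text
time: 11.5
ee_pos: [0.4752, 0.0415, 0.2283]
tool_rot: [[0.352, 0.936, 0.0], [0.936, -0.352, 0.0], [0.0, 0.0, -1.0]]
force: [0.6, 0.2, 0.3]
width: -0.001
finger_force: 0.0
```

Request:
move_arm([
  [[0,0,0],[0,0,0],0],
  [[0,0,0],[0,0,0],0],
  [[-2,0,0],[0,0,0],0],
  [[-3,0,-1],[0,0,0],0],
  [[-4,0,-2],[0,0,0],0],
  [[-4,0,-2],[0,0,0],0],
  [[-2,0,0],[0,0,0],0],
  [[0,0,0],[0,0,0],0],
])

```text
time: 12.3
ee_pos: [0.4218, -0.1016, 0.2793]
tool_rot: [[0.357, 0.934, 0.002], [0.934, -0.357, -0.002], [-0.001, 0.002, -1.0]]
force: [-0.3, 1.5, -1.3]
width: 0.002
finger_force: 0.0
```

```bash
python3 wc.py; python3 look.py z6
```

```text
t 12.4 stand mm [  -0.3 -222.3  278.1] rot [[0.001, 1.0, -0.0], [1.0, -0.001, 0.001], [0.001, -0.0, -1.0]] F [-0.2  0.8  0.6] w -0.0
-1 [377.1 267.3] 11 w 0.375 resid 0.64
1 [333.2 293.1] 26 w 0.42 resid 0.77
0 [366.2 248.4] 36 w 0.445 resid 0.58
-1 [312.9 300.5] 34 w 0.4 resid 0.65
t 12.5 stand mm [  -0.5 -221.5  277.7] rot [[-0.002, 1.0, -0.001], [1.0, 0.002, 0.001], [0.001, -0.001, -1.0]] F [-0.6  1.  -0.5] w -0.0
[[435.6 153.7]] [[423.7 294.7]]
```

View pics/z6.png

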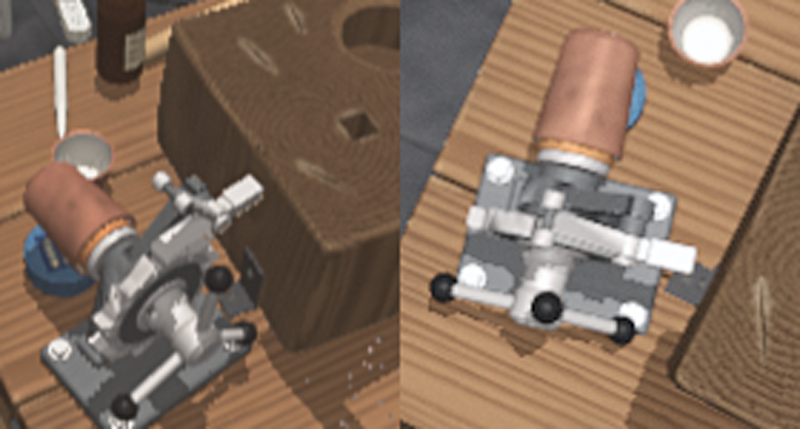

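Run:
```python
from bench import arm
import cv2,numpy as np
for n,(x0,y0,x1,y1) in dict(scene=(360,205,385,232),top=(300,255,345,285)).items():
    a=cv2.imread(f"pics/{n}0.png")[y0:y1,x0:x1]; b=arm.read_camera(n)["frame"][y0:y1,x0:x1,::-1]
    f=lambda i:cv2.cvtColor(np.ascontiguousarray(i),6).astype(np.float32)
    m=[np.argwhere(f(i)>190).mean(0) for i in(a,b)]
    print(n,[v.round(2) for v in m],cv2.phaseCorrelate(f(a),f(b)),"diff",np.abs(f(a)-f(b)).mean())
```

```text
scene [array([12.95, 11.98]), array([13.03, 11.92])] ((0.47339352097948506, 0.5579928373808123), 1.010286933404428) diff 0.7925926
top [array([15.16, 20.07]), array([15.17, 20.19])] ((0.5324779394144024, 0.031725629978618386), 1.0070283559516624) diff 2.362963
```

The pawl's picture matches its starting, fully-down pose. The wheel is about 0.41 rad on, which is within the next notch's 0.32 to 0.52 range, and the arm is clear of everything.

```bash
python3 -c "
from bench import arm
print(arm.close_job())"
```

```text
the job is handed in; nothing more can be done
None
```

The job is handed in: the wheel is backed off by one notch to about 0.41 rad, the pawl is fully down in that next notch, and the loose cup and tin look unmoved in the last picture; the punch wasn't checked separately.

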